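# Register the power module in the service nest and draw its fuse carrier

## Task

Push the grey power module across its service nest until its base is fully home and square against both the far stop and the left stop, under their lips. Then pinch the two side catches of its fuse carrier together with the fingers, draw the carrier straight up out of the module and finish while holding it by the pinched catches, upright and still, with its lower end at least 5 cm above the top of the module; do not put it down or let go. Leave the module flat against both stops and the other things on the bench alone.

Things in the scene. Friction and masses are not known exactly. Their poses are not given: they have to be found in the camera images.
- nest: Service nest, fixed: aluminium plate (x -105..108, y -115..118 mm, top at z 6) with two steel stop bars, far (+x) and left (+y), forming an open L. Origin on the bench under the plate; x points square to the far stop, y square to the left stop, z up. Yaw varies up to 0.35 rad. Bars end at z 23 mm; their lips (z 17..23) overhang 8 mm inwards of the contact faces.
- stop_far (a point): Point on the far stop's contact face, in nest axes (88, 10, 12) mm; the face is the plane x = 88 and runs y -70..84.
- stop_left (a point): Point on the left stop's contact face, in nest axes (0, 98, 12) mm; the face is the plane y = 98 and runs x -80..74.
- module: Loose power module, 0.64-0.96 kg, slides on the nest plate (friction about 0.6). Grey box on a dark base, 110 (x) x 130 (y) x 44 mm high; origin: centre of the box's underside, z up. Flat near (x -55) and right (y -65) faces to push on. Starts 30-60 mm short of each stop, turned up to 0.2 rad in the nest; fully home: origin at nest (19, 19, 6) mm, axes parallel to the nest's.
- tongue_far (a point): Middle of the far edge of the module's base, in module axes (69, 0, 4) mm: the 8 mm thick base sticks out 14 mm beyond the box on the far (+x) side, slides under the stop's lip and touches the far stop when home.
- tongue_left (a point): Middle of the left edge of the module's base, in module axes (0, 79, 4) mm: the base sticks out 14 mm on the left (+y) side too and touches the left stop when home.
- carrier: Fuse carrier, 0.1 kg: black block, glass fuse on top, grey ribbed catches on its +y and -y sides. 37 (x) x 63 (y) x 78 mm high; origin: centre of its lower end, z up. Seated in the pocket in the module's top: origin at module (0, 0, 8) mm, axes parallel, 36 mm inside, 42 mm showing, 1-1.5 mm play. Teeth on the catches hook under the pocket's edge: it comes out only with both catches pinched in.
- catch_left (a joint): Left (+y) spring catch: 0 released, grows as pressed towards the middle, 0.007 m at its stop; its tooth is free from about 0.0045 m (0.0055 if the carrier stands off-centre). 3 N to start, 7 N at the stop.
- catch_right (a joint): Right (-y) spring catch, the same: 0 released, 0.007 m fully pinched.
- catch_left_pad (a point): Middle of the left catch's outer ribbed face, in carrier axes (0, 31.5, 58) mm when released. Face 26 mm wide (x), 28 mm high (carrier z 44..72), its lower edge 8 mm above the module's top. The two faces are 63 mm apart released, 49 mm fully pinched; the space beside them is free.
- catch_right_pad (a point): Middle of the right catch's outer ribbed face, in carrier axes at (0, -31.5, 58) mm when released.
- screwdriver: Bystander: a screwdriver lying on the bench right (-y) of the nest. Leave alone.
- pliers: Bystander: small pliers with dark rubber handles, lying on the bench left (+y) of the nest. Leave alone.
- reel: Bystander: an aluminium reel 60 mm across, 42 mm high. Leave alone.
- tip_cup: Bystander: a dark steel cup 68 mm across, 50 mm high. Leave alone.
- flux_bottle: Bystander: a white plastic bottle 40 mm across, 90 mm high. Leave alone.
- parts_tray: Bystander: a black divided tray 90 x 120 x 22 mm. Leave alone.
Not all that is in view belongs to the job. Leave any turquoise look-alike of the module alone.

How it is judged (in metres and radians):
On the way, in this order (a step that is already met when the one before it is completed fails the run):
1. the module's base is against both stops and square, the carrier still seated in it (x of tongue_far in the frame of nest above 0.0855 m and y of tongue_left in the frame of nest above 0.0955 m and angle between the x axis of module and the x axis of nest, either way round below 0.035 rad and z of carrier in the frame of module below 0.012 m), for 0.2 s.
2. both catches are pinched in by the fingers with the carrier still seated and the module still home (x of tongue_far in the frame of nest above 0.084 m and y of tongue_left in the frame of nest above 0.094 m and angle between the x axis of module and the x axis of nest, either way round below 0.04 rad and z of carrier in the frame of module below 0.014 m and value of joint each of catch_left, catch_right above 0.004 m and contact force between the fingers and carrier above 3 N), for 0.1 s.
At the end, for the whole second after the job is handed in: Fingers hold the carrier, both catches in 3.5 mm or more, upright within 0.3 rad, still, its lower end 45 mm or more above the module's top (95 mm above the bench), touching neither module nor nest; module flat, its base within 4 mm of both stops and square within 0.04 rad (x of tongue_far in the frame of nest above 0.084 m and y of tongue_left in the frame of nest above 0.094 m and angle between the x axis of module and the x axis of nest, either way round below 0.04 rad and height (world z) of carrier above 0.095 m and angle between carrier's own z axis and vertical below 0.3 rad and angle between module's own z axis and vertical below 0.04 rad and height (world z) of module below 0.009 m and value of joint each of catch_left, catch_right above 0.0035 m and contact force between the fingers and carrier above 3 N and contact force between carrier and module below 0.1 N and contact force between carrier and nest below 0.1 N and linear speed of carrier below 0.03 m/s); the arm keeps its last pose, push and grip.
It fails at once if the module is tipped or lifted off the nest (angle between module's own z axis and vertical above 0.15 rad or height (world z) of module above 0.025 m).
It fails at once if another thing on the bench is moved by more than 30 mm (distance of any of screwdriver, pliers, reel, tip_cup, flux_bottle, parts_tray from where it was at the start of the episode above 0.03 m).
It also fails if it takes over 64 s, if anything falls off the work surface, if the arm or the gripper's body presses on something with over 40 N, if the wrist force passes 120 N, or if a joint passes its speed limit or range.

## Robot

A 7-joint arm with a two-finger parallel gripper is mounted at the origin on the work surface. World frame = base frame: x ahead of the robot, y to its left, z up, the work surface at z = 0. Lengths are in mm, angles in rad, forces in N, time in s.
With the tool pointing down it reaches from about 400 to 875 mm from the base axis. Payload 6.5 kg.
Tool frame: the origin (TCP) lies midway between the tips of the shut fingers; the grasp point (between the pads) lies 19 mm behind it; z points along the fingers, y is the direction in which the jaws open and shut (so a half turn about z gives the same grasp; the last joint's range is limited). The gripper opens to 85 mm and grips with 20 to 120 N. Pads are 22 mm wide; open, the fingers measure 114 mm over their backs; the gripper's body (76 mm by 85 mm) begins 54 mm behind the grasp point. The pads swing forward as they close: fully open they stand 13 mm farther back than shut.
Start: joints at [1.061, 0.536, -0.004, 1.538, 0.003, 1.067, -0.071], TCP at [279.087, -587.027, 198.59] pointing down, gripper open.
Joint ranges: [-2.7, 2.7], [-0.37, 2.16], [-1.27, 1.26], [0.24, 2.4], [-1.31, 4.45], [0.19, 1.91], [-2.76, 2.76]. Speed limits (rad/s): [2.39, 2.39, 3.14, 3.14, 3.14, 3.14, 3.14].

## Interface

Orientations are given as a unit quaternion [x, y, z, w].
In Python, from workcell import movep, move_straight, move_j, grip, wait, solve_ik, get_image, IKError, job_done, get_time, get_qpos, get_joint_vel, get_effort, get_eef_pos, get_tool_rot, get_ft_force, get_moment, get_finger_gap gives the robot as it stands. Calls block until the motion is done:
- movep(position, orientation): joint-space move of the TCP to a pose.
- move_straight(position, feed=150, rot=None): straight line of the TCP; rot=None keeps the orientation; feed is the mean speed in mm/s.
- move_j(angles): joint-space move.
- grip(opening, force=None): opening from 0.0 (shut) to 1.0 (fully open); force is the grip in N (None keeps the last); returns when the fingers have stopped.
- wait(seconds).
- solve_ik(position, orientation): joint angles nearest the present ones, or None.
- get_image(name): name is "scene" or "top" or "wrist"; returns a dict with "pixels" (420x560x3 uint8, red, green, blue), "vfov" (degrees; the focal length in pixels is half the picture's height over the tangent of half this angle, whatever the lens; pixels are square), "cx", "cy" (the principal point, pixels), "rvec" (rotation vector, rad) and "tvec" (3), from world to camera coordinates, as OpenCV has them. Camera axes: x right, y down, z forward; pixel columns grow to the right and rows downward; lengths in mm; the calibration is good to about 2 mm. A picture is of the moment at which its call begins. There is no depth.
A pose or a line that the arm cannot do raises IKError and nothing moves.
- job_done(): hands the job in, once; it reports no verdict.
Readings, each from a call of its own:
- get_time(): time.
- get_qpos(): joint angles.
- get_joint_vel(): joint speeds.
- get_effort(): joint torques, N m.
- get_eef_pos(): TCP position.
- get_tool_rot(): TCP orientation.
- get_ft_force(): force on the tool from outside, world axes, zero at the start.
- get_moment(): the same for the moment, N m.
- get_finger_gap(): opening from 0.0 (shut) to 1.0 (fully open).
Only numpy, scipy, OpenCV 4.12 (cv2) and the standard library are available. Lean on these libraries where they do the work, as an engineer would, in place of code of your own. Each camera call takes 0.05 s, during which the arm holds its last target. There are 200 camera calls.

## Working session

There is one attempt and no reset: what is moved stays moved. The work goes in short steps, each a Python script; the robot and the scene stay as the last script left them, time stands still between calls to the robot, and variables do not carry over. Pictures are saved under pics/ and viewed, about 8 in all and at most 12, crops included, and the job is handed in when it is done.

```bash
mkdir -p pics; cat > h.py <<'E'
import numpy as np, cv2
from workcell import *
from scipy.spatial.transform import Rotation as R
def shot(name,fn):
    im=get_image(name); cv2.imwrite(f'pics/{fn}.png',im['pixels'][:,:,::-1]); 
    np.savez(f'pics/{fn}.npz',**{k:np.array(v) for k,v in im.items()}); return im
def load(fn): return {k:v for k,v in np.load(f'pics/{fn}.npz').items()}
def cam(im):
    f=im['pixels'].shape[0]/2/np.tan(np.radians(float(im['vfov']))/2)
    K=np.array([[f,0,float(im['cx'])],[0,f,float(im['cy'])],[0,0,1]])
    return K,cv2.Rodrigues(np.array(im['rvec'],float).reshape(3,1))[0],np.array(im['tvec'],float).ravel()
def ray(im,uv,z):
    K,Rm,t=cam(im); uv=np.atleast_2d(uv).astype(float)
    d=np.c_[uv,np.ones(len(uv))]@np.linalg.inv(K).T@Rm; c=-Rm.T@t
    return c+d*((z-c[2])/d[:,2])[:,None]
def proj(im,P):
    K,Rm,t=cam(im); p=(np.atleast_2d(P)@Rm.T+t)@K.T; return p[:,:2]/p[:,2:]
def down(a): # tool z down, tool y axis at world angle a
    y=np.array([np.cos(a),np.sin(a),0]);z=np.array([0,0,-1.]);x=np.cross(y,z)
    return R.from_matrix(np.c_[x,y,z]).as_quat()
E
python3 - <<'E'
from h import *
a=shot('top','top0');b=shot('scene','scene0')
for im in(a,b):
    K,Rm,t=cam(im);print(K[0,0],-Rm.T@t,Rm[2])
cv2.imwrite('pics/both.png',cv2.resize(np.hstack([a['pixels'],b['pixels']])[:,:,::-1],(800,300)))
print(get_tool_rot(),get_time())
E
```

```text
464.1402409690147 [3.65945180e+02 4.12180918e-01 1.35029965e+03] [ 0.08873807 -0.01552709 -0.99593397]
428.51944018669775 [1501.58928975  -51.06248805  738.50795671] [-0.83464698  0.04372973 -0.54904657]
[ 9.75467075e-01  2.20143842e-01 -2.50938427e-04 -7.81250505e-04] 0.1
```

View pics/top0.png

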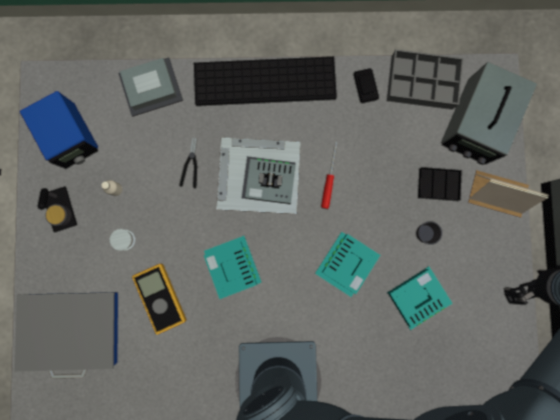

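View pics/scene0.png

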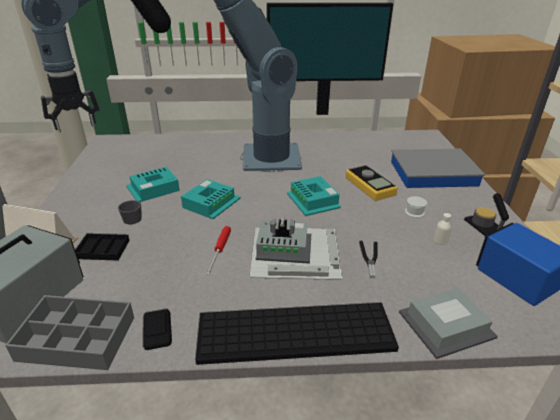

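The top view shows the nest at about (260,175). The far stop is along its top edge at row 143, the left stop is along column 222, and the grey module with its carrier is at (270,180). The turquoise look-alikes are at (232,267), (348,264) and (420,298). The grey module in the nest is the only one with the carrier, so it is the one meant. Next I'll take a close wrist look to confirm.

```bash
python3 - <<'E'
from h import *
a=load('top0')
print(ray(a,[[270,180]],50),ray(a,[[219,138],[301,141],[299,213],[217,211]],6))
p=ray(a,[[262,175]],6)[0]
movep([p[0]-40,p[1],420],down(np.pi/2))
w=shot('wrist','w0')
K,Rm,t=cam(w);print(K[0,0],-Rm.T@t,Rm[2],get_time(),get_eef_pos())
b=cv2.resize(a['pixels'][125:225,205:315,::-1],(440,400),interpolation=cv2.INTER_CUBIC)
cv2.imwrite('pics/crop.png',b)
E
```

```text
[[565.53447906   9.3394854   50.        ]] [[700.14904501 157.12378883   6.        ]
 [686.50173799 -84.10339526   6.        ]
 [473.70126677 -72.65837748   6.        ]
 [484.63454668 165.22439277   6.        ]]
343.2141322609692 [473.54913132  31.42652542 596.17548953] [ 0.2884292  -0.00147014 -0.9575001 ] 2.6667 [547.62642057  31.68538395 419.59002485]
```

View pics/w0.png

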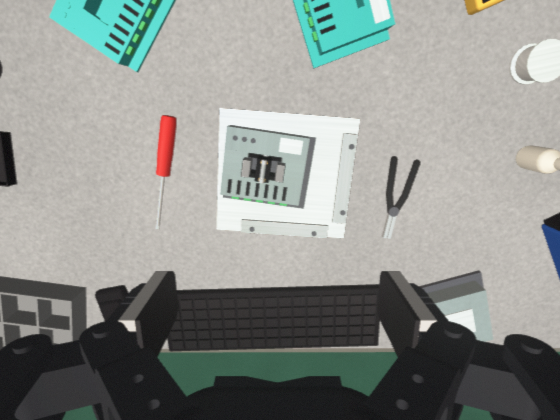

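The wrist view is mirrored, with +x pointing down and +y to the right. The white plate's corners are at about (220,109), (359,119), (344,238) and (217,230). The far stop is at the bottom (285,229) and the left stop is at the right (345,175). The module is at (266,167), with the carrier at (263,168) and both ribbed catches at (246,168) and (280,170). I'll measure these with masks.

```bash
cat > meas.py <<'E'
from h import *
import sys
def quad(mask):
    cs,_=cv2.findContours(mask,cv2.RETR_EXTERNAL,cv2.CHAIN_APPROX_NONE)
    c=max(cs,key=cv2.contourArea); h=cv2.convexHull(c)
    for e in np.arange(2,20,.5):
        q=cv2.approxPolyDP(h,e,True)[:,0]
        if len(q)<=4: break
    # refine: fit line to contour points near each edge
    P=c[:,0].astype(float);L=[]
    for i in range(len(q)):
        A,B=q[i].astype(float),q[(i+1)%len(q)].astype(float);d=(B-A)/np.linalg.norm(B-A);n=np.array([-d[1],d[0]])
        s=(P-A)@d;k=(abs((P-A)@n)<2.5)&(s>6)&(s<np.linalg.norm(B-A)-6)
        vx,vy,x,y=cv2.fitLine(P[k].astype(np.float32),cv2.DIST_HUBER,0,.01,.01).ravel();L.append((-vy,vx,-vy*x+vx*y))
    L=np.array(L)
    return np.array([np.linalg.solve(L[[i-1,i],:2],L[[i-1,i],2]) for i in range(len(L))])
E
python3 - <<'E'
from meas import *
w=load('w0');px=w['pixels'];hsv=cv2.cvtColor(px,cv2.COLOR_RGB2HSV)
for n,(u,v) in dict(plate=(330,150),bar=(345,180),mod=(240,160),mod2=(300,150),bench=(190,250),base=(308,180),far=(285,229)).items(): print(n,hsv[v,u],px[v,u])
roi=np.zeros(px.shape[:2],np.uint8);roi[95:252,205:375]=1
def cl(m): return cv2.morphologyEx(m.astype(np.uint8),cv2.MORPH_CLOSE,np.ones((3,3)))
nm=cl(roi*(px.min(2)>175)); q=quad(nm)
mm=roi*((px.astype(int).max(2)<150)); mm=cv2.morphologyEx(mm.astype(np.uint8),cv2.MORPH_OPEN,np.ones((3,3)))
b=px[95:252,205:375,::-1].copy();b=cv2.resize(b,None,fx=4,fy=4,interpolation=cv2.INTER_CUBIC)
cv2.polylines(b,[np.int32((q-[205,95]+.5)*4)],True,(0,0,255),1)
print(q,ray(w,q,6))
cv2.imwrite('pics/w0c.png',b)
E
```

```text
plate [ 68   4 243] [239 243 240]
bar [ 60   6 219] [214 219 214]
mod [ 78  20 193] [178 193 187]
mod2 [ 66   5 241] [236 241 237]
bench [ 21  13 190] [190 187 180]
base [ 72   8 169] [164 169 166]
far [ 60   6 222] [217 222 217]
[[374.       95.     ]
 [374.      251.     ]
 [205.      251.     ]
 [205.00002  95.     ]] [[ 453.63395904  188.87497907    6.        ]
 [ 728.6498423   210.35574482    6.        ]
 [ 727.71369822 -104.03823615    6.        ]
 [ 452.74160801  -86.46627172    6.        ]]
```

View pics/w0c.png

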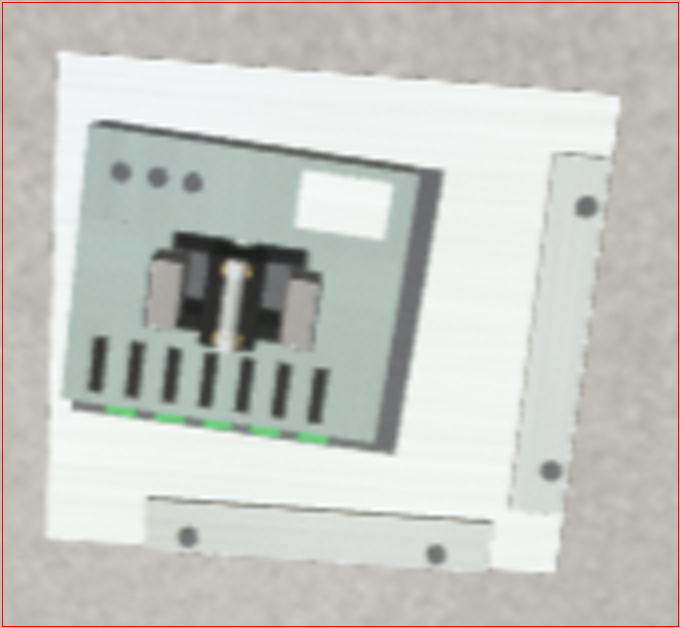

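The crop confirms the grey module: box-top corners at crop (95,122), (420,170), (378,443) and (65,398), with the carrier and its grey catches at (165,292) and (301,310). I'll fix the thresholds and re-measure.

```bash
cat >> meas.py <<'E'
def order(P): # near-right, near-left, far-left, far-right
    c=P.mean(0);a=np.arctan2(P[:,1]-c[1],P[:,0]-c[0]); # nr -135, nl 135, fl 45, fr -45
    return np.array([P[np.argmin(abs((a-t+np.pi)%(2*np.pi)-np.pi))] for t in np.radians([-135,135,45,-45])])
def measure(w,roi,box=True):
    px=w['pixels'];hsv=cv2.cvtColor(px,cv2.COLOR_RGB2HSV).astype(int)
    r=np.zeros(px.shape[:2],np.uint8);r[roi[1]:roi[3],roi[0]:roi[2]]=1
    def big(m):
        m=cv2.morphologyEx(m.astype(np.uint8),cv2.MORPH_OPEN,np.ones((3,3)))
        n,l,s,_=cv2.connectedComponentsWithStats(m);return (l==1+np.argmax(s[1:,4])).astype(np.uint8)
    nm=big(r*((px.min(2)>207)))
    mm=big(r*((hsv[...,1]>=13)&(hsv[...,0]>=60)&(hsv[...,0]<=100)&(hsv[...,2]>110)))
    out=[]
    for m,z in((nm,6),(mm,50)):
        cs,_=cv2.findContours(m,cv2.RETR_EXTERNAL,cv2.CHAIN_APPROX_NONE)
        f=np.zeros_like(m);cv2.fillConvexPoly(f,cv2.convexHull(np.vstack(cs)),1)
        q=quad(f);out.append((q,order(ray(w,q,z))))
    return out
def ang(v): return np.arctan2(v[1],v[0])
E
python3 - <<'E'
from meas import *
w=load('w0')
(qn,N),(qm,M)=measure(w,(207,97,373,250))
print(qn.round(1),qm.round(1));print(N.round(1),M.round(1))
for P in(N,M):
    print([round(np.linalg.norm(P[i]-P[(i+1)%4]),1) for i in range(4)],
     'x-ang',ang(P[3]-P[0]),ang(P[2]-P[1]),'y-ang',ang(P[1]-P[0])-np.pi/2,ang(P[2]-P[3])-np.pi/2,P.mean(0))
E
```

```text
[[219.1 107.6]
 [359.6 118.5]
 [343.1 238.7]
 [215.5 229.5]] [[226.6 125.2]
 [309.9 137.8]
 [298.1 206.2]
 [219.7 195.7]]
[[472.5 -64.5   6. ]
 [490.5 167.9   6. ]
 [703.9 151.6   6. ]
 [685.4 -82.2   6. ]] [[498.7 -47.1  50. ]
 [518.2  82.   50. ]
 [629.1  65.2  50. ]
 [610.8 -63.6  50. ]]
[np.float64(233.0), np.float64(214.1), np.float64(234.5), np.float64(213.7)] x-ang -0.08284034522749717 -0.07605100474131526 y-ang -0.0772861097135944 -0.07890252331878744 [588.06058557  43.20226209   6.        ]
[np.float64(130.6), np.float64(112.2), np.float64(130.1), np.float64(113.3)] x-ang -0.14672065318850214 -0.15085749357969286 y-ang -0.14984357341657994 -0.1412946359293814 [564.17401527   9.11588078  50.        ]
```

Sizes agree with the description: plate 233x214 against 233x213, box top 130x112 against 130x110. The module sits at about nest (-20,-34), turned -0.07 rad. I'll push with both fingertips spread so the face squares itself, first towards +y and then +x, stopping on force.

```bash
cat > nest.py <<'E'
from meas import *
PSI=-0.0788
c,s=np.cos(PSI),np.sin(PSI); RN=np.array([[c,-s],[s,c]])
O=np.array([588.06,43.20])-RN@[1.5,1.5]
def W(x,y,z): return [*(O+RN@[x,y]),z]
def Nn(p): return RN.T@(np.array(p[:2])-O)
def q_for(a,p):
    best=None
    for k in(0,np.pi):
        j=solve_ik(p,down(a+k))
        if j is not None:
            d=np.abs(np.array(j)-get_qpos()).max()
            if best is None or d<best[0]: best=(d,down(a+k))
    return best[1]
def push(ax,start,travel_fast,other,z,maxtravel,fstop=14,step=2.5):
    """push along nest axis ax from start; other coord fixed"""
    u=RN[:,ax]; P=lambda t:W(*((t,other) if ax==0 else (other,t)),z)
    f0=np.array(get_ft_force()); 
    if travel_fast: move_straight(P(start+travel_fast),feed=60)
    t=start+travel_fast; log=[]
    while t<start+maxtravel:
        t+=step; move_straight(P(t),feed=40)
        f=-(np.array(get_ft_force())-f0)[:2]@u; log.append((round(t,1),round(f,1),round(Nn(get_eef_pos())[ax],1)))
        if f>fstop: break
    return log
E
python3 - <<'E'
from nest import *
m=Nn([564.17,9.12]);print('module in nest',m)
y0=m[1]-65-11-14
p=W(m[0],y0,140);q=q_for(PSI,p);movep(p,q);grip(0.6)
move_straight(W(m[0],y0,20),feed=200)
print(get_finger_gap(),get_eef_pos(),get_ft_force(),get_time())
print(push(1,y0,14+40,m[0],20,14+53.4+14))
print(get_ft_force(),get_time()); w=shot('wrist','w1')
E
```

```text
module in nest [-19.63314099 -34.35483024]
0.599591908669221 [557.95956183 -80.24953172  20.94054601] [-0.48084129 -0.71975802  0.95073611] 5.1
[(np.float64(-67.9), np.float64(-0.9), np.float64(-67.9)), (np.float64(-65.4), np.float64(-1.1), np.float64(-65.1)), (np.float64(-62.9), np.float64(-0.7), np.float64(-62.6)), (np.float64(-60.4), np.float64(-0.5), np.float64(-60.1)), (np.float64(-57.9), np.float64(-1.2), np.float64(-57.6)), (np.float64(-55.4), np.float64(-0.9), np.float64(-55.1)), (np.float64(-52.9), np.float64(-0.9), np.float64(-52.6)), (np.float64(-50.4), np.float64(-0.6), np.float64(-50.1)), (np.float64(-47.9), np.float64(-0.3), np.float64(-47.6)), (np.float64(-45.4), np.float64(-0.7), np.float64(-45.1)), (np.float64(-42.9), np.float64(-0.7), np.float64(-42.6))]
[ 0.55581029 -0.11319796 -0.63581741] 8.9
```

View pics/w1.png

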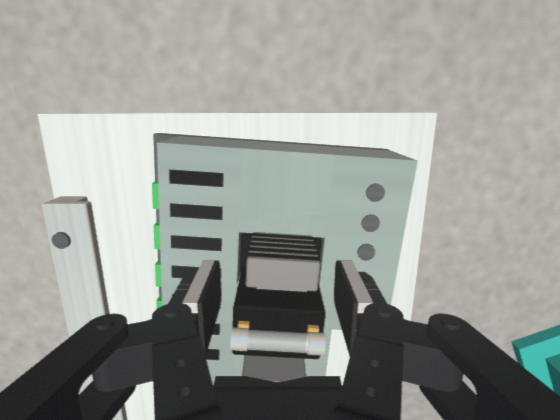

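The picture shows the module's right edge at row ~150, but the finger pads appear at row ~270, past that edge and near the catch. With zero force, something disagrees, so I'll check the numbers before moving.

```bash
python3 - <<'E'
from nest import *
w=load('w1');K,Rm,t=cam(w);print('cam',(-Rm.T@t).round(1),Rm[2].round(3))
e=get_eef_pos();print('tcp',np.round(e,1),get_tool_rot().round(3) if hasattr(get_tool_rot(),'round') else get_tool_rot(), 'nest',Nn(e))
print('tcp px',proj(w,e))
P=ray(w,[[157,143],[415,159]],50);print('right face top corners',[Nn(p).round(1) for p in P])
P=ray(w,[[157,135],[387,149]],6);print('right face bottom',[Nn(p).round(1) for p in P])
P=ray(w,[[40,114],[436,112]],6);print('plate right corners(exp 108,-115;-105,-115)',[Nn(p).round(1) for p in P])
w0=load('w0');print(proj(w0,[547.6,31.7,419.6]))
E
```

```text
cam [557.4 -73.2 196.6] [ 0.022  0.289 -0.957]
tcp [563.5   0.8  20. ] [-0.679  0.734 -0.     0.   ] nest [-19.62656204 -42.72880182]
tcp px [[276.50837341 247.16717757]]
right face top corners [array([  30.5, -102.7]), array([-78.8, -95.9])]
right face bottom [array([  45.2, -102.7]), array([-80.5, -95. ])]
plate right corners(exp 108,-115;-105,-115) [array([ 106.6, -113.7]), array([-104.8, -114.6])]
[[278.28813856 247.47753608]]
```

The calibration holds: the plate corners reproduce to about 1.5 mm, and the module has not moved. By the readings, though, the TCP is inside the module. I'll check from the scene camera where the fingertips really are.

```bash
python3 - <<'E'
from h import *
b=shot('scene','scene1');print(get_time(),get_finger_gap(),get_qpos(),get_ft_force(),proj(b,get_eef_pos()))
c=cv2.resize(b['pixels'][170:290,215:375,::-1],(800,600),interpolation=cv2.INTER_CUBIC)
cv2.imwrite('pics/s1c.png',c)
E
```

```text
9.0 0.6001651516749156 [ 0.51327292  0.81711378 -0.82455472  1.84266364  0.79401724  0.84919701
  2.34724686] [0.4388637  0.11982403 1.17065869] [[279.52623873 241.61012258]]
```

View pics/s1c.png

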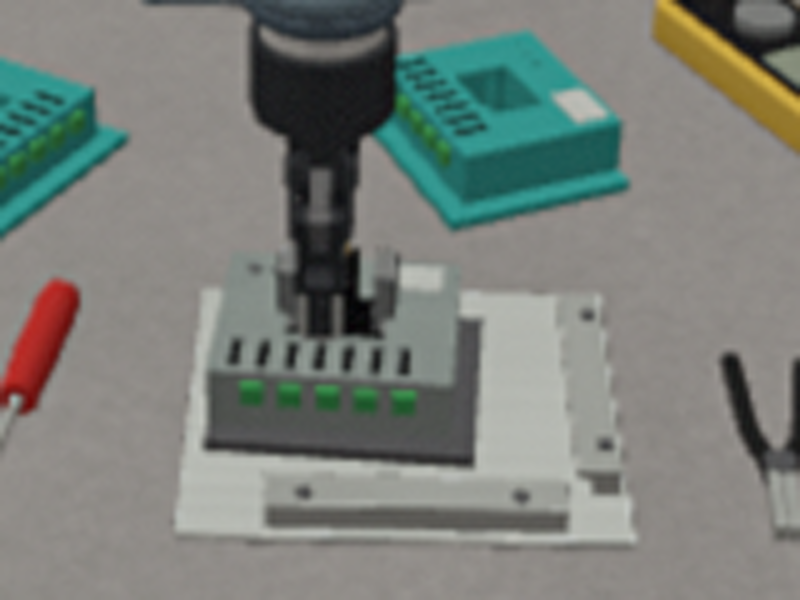

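```bash
python3 - <<'E'
from nest import *
b=load('scene1');w=load('w1')
for x in(-45,-20,5,16):
  for z in(20,33,50,60): print(x,z,(( proj(b,W(x,-43,z))[0]-[215,170])*5).round(0),proj(w,W(x,-43,z))[0].round(0))
E
```

```text
-45 20 [324. 330.] [322. 247.]
-45 33 [324. 312.] [325. 256.]
-45 50 [324. 287.] [330. 271.]
-45 60 [324. 272.] [334. 282.]
-20 20 [322. 358.] [277. 247.]
-20 33 [323. 339.] [277. 256.]
-20 50 [323. 314.] [277. 271.]
-20 60 [323. 299.] [277. 282.]
5 20 [321. 386.] [232. 247.]
5 33 [321. 367.] [229. 256.]
5 50 [321. 341.] [224. 271.]
5 60 [321. 326.] [221. 282.]
16 20 [320. 398.] [212. 247.]
16 33 [321. 379.] [208. 257.]
16 50 [321. 354.] [201. 272.]
16 60 [321. 339.] [196. 282.]
```

Projections of the pads in both views suggest the fingertips are hovering above the module's top (z≈55–60), not inside it. The real tips would then be well behind the stated TCP, even allowing 13 mm for opening. I'll lift and check the tips against the TCP, open and shut.

```bash
python3 - <<'E'
from nest import *
e=list(get_eef_pos());move_straight([e[0],e[1],170],feed=250)
out=[]
for g in(0.6,0.0):
    grip(g); w=shot('wrist',f'w_g{g}');b=shot('scene',f's_g{g}')
    e=get_eef_pos(); u=proj(b,e)[0];v=proj(w,e)[0];print(g,get_finger_gap(),e,u,v,get_time())
    x0,y0=int(u[0])-40,int(u[1])-40
    wc=cv2.resize(w['pixels'][200:420,140:420,::-1],(382,300)); 
    bc=cv2.resize(b['pixels'][y0:y0+60,x0:x0+80,::-1],(400,300),interpolation=cv2.INTER_CUBIC)
    cv2.drawMarker(bc,tuple(int(i) for i in (u-[x0,y0])*5),(0,0,255));cv2.drawMarker(wc,tuple(int(i) for i in (v-[140,200])*382/280),(0,0,255))
    out.append(np.hstack([wc,bc]))
cv2.imwrite('pics/tips.png',np.vstack(out))
E
```

```text
0.6 0.5959840807238131 [562.93406201   0.71668556 169.0488572 ] [279.86033259 195.16338858] [275.8262872  248.13905912] 10.0667
0.0 -0.0017868847144293693 [563.52467703   0.65008995 170.04796458] [279.84855668 194.94950585] [276.51508372 247.46144612] 10.7083
```

View pics/tips.png

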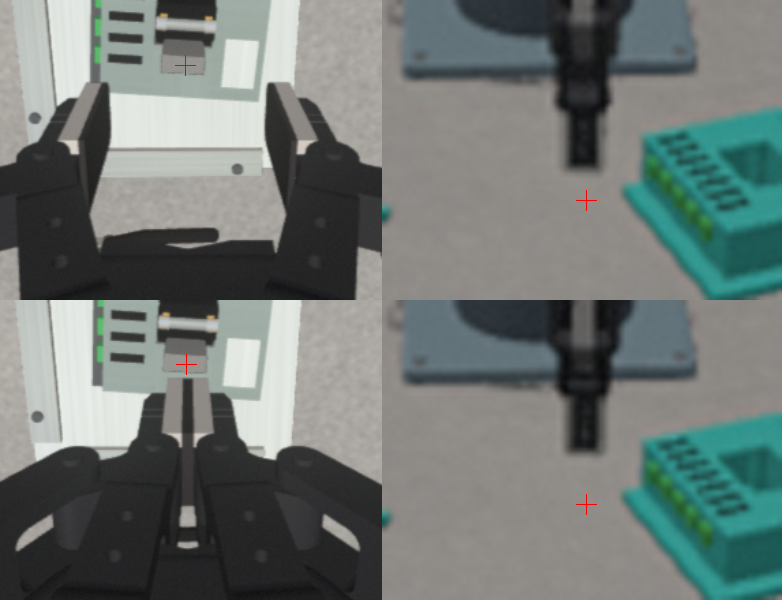

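In the scene view the shut tips are at crop row 152, while the reported TCP projects to row 204, about 40 mm lower. The wrist view agrees. So the fingertips end about 40 mm short of the reported TCP, which is why the push passed over the module. I'll measure the offset with a gentle touch on the bare plate.

```bash
python3 - <<'E'
from nest import *
a=PSI+np.pi/2
p=W(-75,62,90);movep(p,q_for(PSI,p)); move_straight(W(-75,62,-8),feed=200); wait(.2)
f0=get_ft_force()[2];z=-8;L=[]
while z>-60:
    z-=2; move_straight(W(-75,62,z),feed=40); f=get_ft_force()[2]-f0; L.append((z,round(get_eef_pos()[2],2),round(f,1)))
    if f>5: break
print(L[-5:],get_time()); move_straight(W(-75,62,60),feed=250);print(get_ft_force(),get_time())
E
```

```text
[(-20, np.float64(-20.12), np.float64(0.3)), (-22, np.float64(-22.12), np.float64(-0.2)), (-24, np.float64(-24.12), np.float64(-0.5)), (-26, np.float64(-26.12), np.float64(-0.9)), (-28, np.float64(-26.65), np.float64(16.9))] 14.675
[-0.88545506 -0.45156488 -0.59119977] 15.175
```

Contact came at TCP z −26.5 on the plate (z 6), so the shut tips sit 32.5 mm behind the reported TCP. Repeat the y push with that offset.

```bash
sed -i 's/round(f,1), *round/round(f,1),round/' nest.py; python3 - <<'E'
from nest import *
fl=lambda L:[tuple(float(v) for v in r) for r in L][-8:]
m=[-19.6,-34.4]; y0=m[1]-65-11-12; z=-16
move_straight(W(-75,62,100),feed=300)
p=W(m[0],y0,100);movep(p,q_for(PSI,p));grip(0.6)
move_straight(W(m[0],y0,z),feed=250)
print(get_finger_gap(),get_time())
move_straight(W(m[0],y0+20,z),feed=60);print('mid',get_ft_force())
print(fl(push(1,y0,12+44,m[0],z,12+53.4+12)))
print(get_time()); shot('wrist','w2')
e=y0+12+30
move_straight(W(m[0],-150,z),feed=200) if 0 else None
p=Nn(get_eef_pos());move_straight(W(p[0],p[1]-8,z),feed=100);print(get_time())
E
```

```text
0.5978837441981358 17.4083
mid [-0.18765434 -0.01704599 -0.66159565]
[(-63.9, 4.8, -65.0), (-61.4, 4.1, -62.0), (-58.9, 4.5, -59.0), (-56.4, 2.7, -56.2), (-53.9, 8.5, -56.2), (-51.4, 13.7, -56.4), (-48.9, 19.8, -56.6)]
20.3917
20.75
```

The module met the left stop at TCP y −56.3 (−57 expected), with friction near 4.5 N. Now the x push, then light touch-ups on both faces.

```bash
python3 - <<'E'
from nest import *
fl=lambda L:[tuple(float(v) for v in r) for r in L][-7:]
z=-16; x0=-19.6-55-11-14
p=Nn(get_eef_pos());move_straight(W(p[0],-100,z),feed=250);move_straight(W(p[0],-100,80),feed=300)
p=W(x0,19,80);movep(p,q_for(PSI+np.pi/2,p));move_straight(W(x0,19,z),feed=250)
print(get_time())
print(fl(push(0,x0,14+30,19,z,14+38.6+16)));print(get_time())
p=Nn(get_eef_pos());move_straight(W(p[0]-25,19,z),feed=200);move_straight(W(p[0]-25,19,100),feed=300)
# y touch-up
p=W(19,-85,100);movep(p,q_for(PSI,p));move_straight(W(19,-85,z),feed=250)
print(fl(push(1,-85,22,19,z,45)));print(get_time())
p=Nn(get_eef_pos());move_straight(W(19,p[1]-20,z),feed=200);move_straight(W(19,p[1]-20,160),feed=300)
p=W(-20,19,250);movep(p,q_for(PSI+np.pi/2,p));w=shot('wrist','w3');print(get_time(),get_qpos())
print(proj(w,W(19,19,50)))
E
```

```text
23.4833
[(-53.1, 6.0, -54.0), (-50.6, 5.3, -51.4), (-48.1, 5.3, -48.6), (-45.6, 7.9, -47.1), (-43.1, 14.4, -47.3)]
25.6167
[(-60.5, 0.2, -60.6), (-58.0, 1.0, -57.8), (-55.5, 1.9, -56.1), (-53.0, 8.4, -56.2), (-50.5, 12.6, -56.2), (-48.0, 17.5, -56.4)]
30.125
32.375 [ 0.26105672  0.4144833  -0.59241054  1.66950634  0.25022691  1.1361721
  1.09145199]
[[278.31025053 212.07890142]]
```

View pics/w3.png

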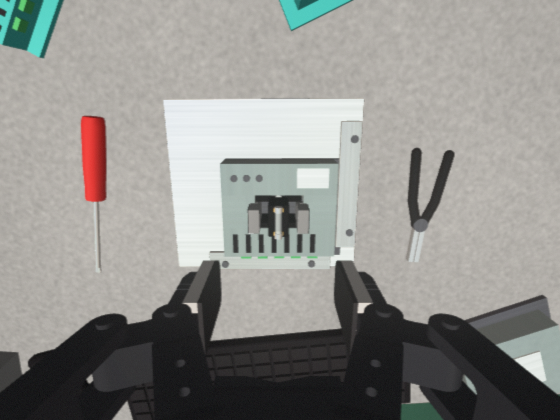

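The module looks square, with its base under both lips; its top spans about (221,160)–(338,256), with the far bar at row 260 and the left bar at column 349. Catches are at (254,218) and (303,219). Check the numbers.

```bash
python3 - <<'E'
from nest import *
w=load('w3')
(qn,N),(qm,M)=measure(w,(155,85,375,275))
print(qm.round(1));print(np.array([Nn(p) for p in N]).round(1));Mn=np.array([Nn(p) for p in M]);print(Mn.round(1),Mn.mean(0))
print('yaw rel',[round(float(ang(Mn[1]-Mn[0])-np.pi/2),4),round(float(ang(Mn[3]-Mn[0])),4)], 'plate yaw',ang(N[1]-N[0])-np.pi/2-PSI,ang(N[3]-N[0])-PSI)
# catch tops: z of catch top = 6+8+72=86 ; expected
for y in(-31.5,31.5): print(proj(w,[W(19+dx,19+y,86) for dx in(-13,13)]).round(1).tolist())
print(Nn(ray(w,[[278.5,204]],92)[0]))
E
```

```text
[[337.9 162.7]
 [333.8 257. ]
 [223.7 257. ]
 [219.4 164.2]]
[[-105.3 -114.8]
 [-104.6  127.1]
 [ -37.9   92.6]
 [ 132.5 -114.9]]
[[-36.  -45.6]
 [-37.4  84.3]
 [ 75.   84.9]
 [ 74.6 -46.1]] [19.06527398 19.38884673]
yaw rel [0.0105, -0.0044] plate yaw -0.002876043666504055 -0.000540255953844479
[[247.8, 210.2], [248.5, 233.8]]
[[308.9, 210.0], [308.3, 233.7]]
[-2.17619145 19.1303533 ]
```

The module is home at nest (19.1, 19.4), square within about 0.01 rad. Now I'll pinch the catches and draw the carrier straight up while watching the force.

```bash
python3 - <<'E'
from nest import *
f=lambda:np.round(get_ft_force(),1)
grip(1.0)
p=W(19,19,110);movep(p,q_for(PSI+np.pi/2,p));move_straight(W(19,19,17),feed=120);wait(.1)
print(get_eef_pos(),Nn(get_eef_pos()),f(),get_time())
grip(0.4,30);wait(.4);print('gap',get_finger_gap(),f(),get_time())
shot('wrist','w4');b=shot('scene','s4')
cv2.imwrite('pics/s4c.png',np.hstack([cv2.resize(b['pixels'][190:280,235:355,::-1],(400,300),interpolation=cv2.INTER_CUBIC),cv2.resize(load('w4')['pixels'][:,:,::-1],(400,300))]))
E
```

```text
[607.74907976  59.42330413  18.01579003] [19.85090855 19.2228557 ] [-0.2  0.   0.4] 34.475
gap 0.5402524552657682 [-2.9 -0.7 10.7] 35.3417
```

View pics/s4c.png

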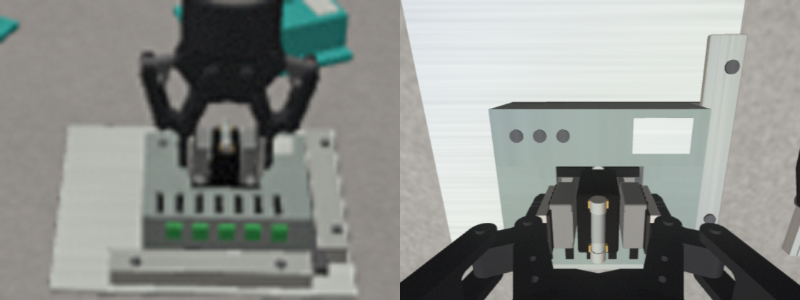

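The fingers straddle both catches and the gap stopped at 0.54 (about 46–49 mm), so the catches are fully pinched. The +10.7 N z force is the pads swinging forward as they close. Now lift.

```bash
python3 - <<'E'
from nest import *
f=lambda:np.round(get_ft_force(),1)
x,y,z=get_eef_pos()
L=[]
for k,dz in enumerate([1,2,4,7,12,20,30,40]):
    move_straight([x,y,z+dz],feed=40); L.append((dz,*f().tolist(),round(float(get_finger_gap()),3)))
    if f()[2]<-15: print('hooked');break
print(L,get_time())
if L[-1][0]==40:
    move_straight([x,y,z+115],feed=80);wait(.5);print(get_eef_pos(),f(),get_finger_gap(),get_time())
w=shot('wrist','w5');b=shot('scene','s5')
cv2.imwrite('pics/s5c.png',np.hstack([cv2.resize(b['pixels'][150:285,210:390,::-1],(400,300),interpolation=cv2.INTER_CUBIC),cv2.resize(w['pixels'][:,:,::-1],(400,300))]))
E
```

```text
[(1, 0.4, 0.0, -2.0, 0.542), (2, -0.0, 0.6, -1.1, 0.54), (4, 0.4, -0.1, -1.1, 0.539), (7, 0.5, -0.1, -0.2, 0.542), (12, -0.5, -0.2, -1.3, 0.538), (20, 0.3, 0.6, -0.5, 0.54), (30, -0.0, 0.6, -0.3, 0.538), (40, 0.2, 0.0, -0.6, 0.539)] 37.8667
[607.72993763  59.33328645 133.50568365] [-0.6  0.4  0.2] 0.5399240209180934 39.4583
```

View pics/s5c.png

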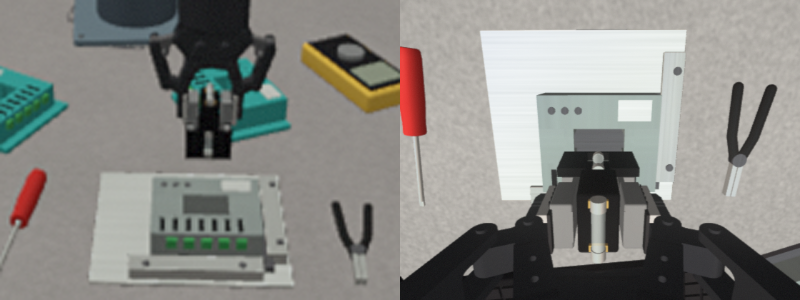

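The carrier is out, upright and clear of the module, with its lower end at crop (208,157) and the empty pocket visible below. Last check is the module pose and carrier height, then I'll hand in.

```bash
python3 - <<'E'
from nest import *
w=load('w5');px=w['pixels'];b=load('s5')
hsv=cv2.cvtColor(px,cv2.COLOR_RGB2HSV)
m=((hsv[...,1]>=13)&(hsv[...,0]>=60)&(hsv[...,0]<=100)&(hsv[...,2]>110)).astype(np.uint8)
m[:, :150]=0;m[:,420:]=0;m[:100]=0;m[290:]=0
m=cv2.morphologyEx(m,cv2.MORPH_OPEN,np.ones((3,3)))
ys=[(r,np.flatnonzero(m[r])[[0,-1]]) for r in(145,160,180,200)]
for r,c in ys: print(r,c,Nn(ray(w,[[c[0]-.5,r]],50)[0]).round(1),Nn(ray(w,[[c[1]+.5,r]],50)[0]).round(1))
for u in(215,260,330): 
    r=np.flatnonzero(m[:,u])[0]; print('near edge',Nn(ray(w,[[u,r-.5]],50)[0]).round(1))
for z in(95,110,129,140): print(z,((proj(b,W(37,19,z))[0]-[210,150])/.45).round(0))
E
```

```text
145 [191 365] [-27.8 -46.2] [-27.7  84.7]
160 [192 364] [-16.6 -46.3] [-16.5  84.7]
180 [194 362] [ -1.2 -45.8] [-1.1 84.3]
200 [196 361] [ 14.7 -45.4] [14.8 84.7]
near edge [-36.9 -27.4]
near edge [-36.9   5.9]
near edge [-36.9  57.7]
95 [207. 183.]
110 [208. 172.]
129 [209. 158.]
140 [209. 150.]
```

```bash
python3 -c "
from workcell import *
job_done();print(get_time(),get_finger_gap(),get_eef_pos())"
```

```text
the job is handed in; nothing more can be done
the job is handed in; nothing more can be done
```

The job is handed in. The module is home against both stops, and the gripper holds the fuse carrier by its pinched catches, upright and clear of the module.

**What I did:** I pushed the module towards the left stop and then the far stop with spread fingertips, and pushed it left once more, stopping each time on force. I then pinched the catches at 30 N, drew the carrier straight up 115 mm and held it. The clock read about 39.5 s just before hand-in.

**Last checks:**
- **Module:** after the lift its faces measured nest y −46 to 84.6 and near face x −36.9 (−46, 84 and −36 are nominal). It was square to within the measurement.
- **Carrier:** its lower end was at about z 129 mm, roughly 79 mm above the module's top. Lift forces stayed under 2 N, so nothing hooked.
- **Grip:** the finger gap held at 0.54, which fits both catches fully pinched. I could not read the catch travel directly.
- **Bystanders:** the screwdriver and pliers looked undisturbed in the last pictures. I did not measure them, and I did not recheck the other bench items.

**What disagreed:** the fingertips end about 32.5 mm short of the reported TCP, more when open. Because of this my first push passed over the module without touching it. I confirmed the offset in the images and with a light touch on the bare plate (about 17 N), and used it from then on.

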